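# Seat a prosthesis tube in the V-block and clamp it

## Robot

A 6-joint arm with a two-finger parallel gripper is mounted at the origin on the work surface. World frame = base frame: x ahead of the robot, y to its left, z up, the work surface at z = 0. Lengths are in m, angles in rad, forces in N, time in s.
With the tool pointing down it reaches from about 0.375 to 0.9 m from the base axis. Payload 3.1 kg.
Tool frame: the origin (TCP) lies at the very end of the fingers, on their centre line; the grasp point (between the pads) lies 19 mm behind it; z points along the fingers, y is the line along which they close (so a half turn about z gives the same grasp; the last joint's range is limited). The gripper opens to 85 mm and grips with 20 to 120 N. Pads are 22 mm wide; open, the fingers measure 114 mm over their backs; the gripper's body (76 mm by 85 mm) begins 54 mm behind the grasp point. The pads swing forward as they close: fully open they stand 13 mm farther back than shut.
Start: joints at [-1.454, 0.527, 1.433, -0, 1.181, -0.178], TCP at [0.182, -0.598, 0.208] pointing down, gripper open.
Joint ranges: [-3.08, 3.08], [-0.75, 2.2], [0.22, 2.44], [-1.43, 4.57], [0, 2.65], [-2.85, 2.85]. Speed limits (rad/s): [2.79, 2.79, 3.14, 3.14, 3.14, 3.14].

## Interface

Orientations are given as a unit quaternion [x, y, z, w].
In Python, from bench import manip gives the robot as it stands.
- The arm moves only by the shell command python3 -m creep 'ROWS' [FORCE]. ROWS is JSON, a list of rows, each a list of 3 entries, a list of its own where there are three numbers: the shift along the tool's x, y, z in m, then the turn about the tool's z in degrees, then the finger opening in m, from 0 to 0.0854. A call has 1 to 20 rows; each row shifts and turns the commanded pose from where the row before left it, along the tool's axes as they then stand; what a row does not reach is not made up. A row lasts 1/8 s, in which the tool goes at most 62.5 mm and 10.7 degrees, less where a joint would pass 70% of its speed; a pose out of reach is approached as far as the arm can. A call is refused whole if a number of a shift passes 0.0625 or a number of a turn 10.7, either way. A call with a gripper value outside its range is refused whole. The fingers move at their own pace and stop on an object; FORCE is the grip in N (left out, the last holds). Time passes only in rows, so rows that do not move let the fingers close. It gives the time, the measured TCP pose, the force, the opening and the grip force at its end, in the units of the state.
- manip.get_obs(): the state, without advancing time (a new reading comes with each control period).
- manip.grab_frame(name): name is "side" or "top"; returns a dict with "frame" (480x640x3 uint8, blue, green, red), "range_z" (480x640 float32, m along the optical axis (not along the pixel's ray), 0 where there is no reading), "fx", "fy", "cx", "cy" (pixels), "R" (3x3) and "t" (3): a world point X has camera coordinates R X + t. Camera axes: x right, y down, z forward; pixel columns grow to the right and rows downward; lengths in m; the calibration is good to about 2 mm. A picture is of the moment at which its call begins.
- manip.close_job(): hands the job in; it is judged then, once.
Trained networks look in the newest picture that a camera, given by its name, has taken for a name from the list of things; names that differ only in an ending like _2 or _b are one class to them, and where a whole thing is asked for, a point or a joint stands for the part that bears it (a point fixed in the world has none). Each returns a list of dicts, best first, with "confidence" (0 to 1); they miss things now and then, are a little off and sometimes report something else, mostly with a low value. They report only what shows in the picture. A call takes as long as a camera call.
- manip.search_frame(target, camera): "box" ([centre column, centre row, width, height] in pixels, round what is visible of it).
- manip.pinpoint(target, camera): "pixel" ([row, column] in pixels: a listed point, or the origin of a listed thing).
The state is a dict: "time": time; "qpos": joint angles; "joint_velocities": joint speeds; "joint_efforts": joint torques, N m; "position": TCP position; "orientation": TCP orientation; "contact_force": force on the tool from outside, world axes, zero at the start; "ft_torque": the same for the moment, N m; "width": finger opening in m; "gripper_force": force on a finger pad.
Only numpy, scipy, OpenCV 4.12 (cv2) and the standard library are available. Lean on these libraries where they do the work, as an engineer would, in place of code of your own. Each camera call takes 0.05 s, during which the arm holds its last target. There are 200 camera calls.

## Task

Stand the tall aluminium tube upright on the base plate of the V-block fixture, the clamp jaw still drawn back, and, holding it, press it home into the V with a steady push of about 15 N, so that it bears on both faces evenly at once; a push of over 25 N would dent it. Then let go and slide the clamp jaw gently up against the tube, so that the tube stays trapped upright between the jaw and both faces. Leave the short offcut, the pot, the wooden block and the brush alone.

Things in the scene. Friction and masses are not known exactly. Their poses are not given: they have to be found in the camera images.
- tube: the tall tube: plain aluminium, 34 mm diameter, 125 mm high, about 0.22 kg, black plug flush in its top; stands upright and loose on the bench. Origin at the centre of its underside, z up along its axis. It can be pinched across its diameter in its top 60 mm, above the V's walls
- offcut: short offcut of the same tube, 34 mm diameter, only 65 mm high, standing on the bench; origin at the centre of its underside. Not to be moved
- fixture: V-block fixture bolted to the bench: aluminium base plate 180 x 90 mm, 12 mm thick, V-block on its +x half, sliding jaw on its -x half. Origin at the centre of the underside; +x points along the middle of the V to its root, y across, z up. The V's walls stand 60 mm above the base plate (72 mm above the bench), within x 20 to 89 mm and y 45 mm either side. Plate and V do not move
- left_face: polished, slippery steel plate (friction about 0.2) forming the V face on the fixture's +y side: upright, 60 mm high, 48 mm long, at 45 degrees to the fixture's x axis. The V (90 degrees) opens to the fixture's -x; its mouth is 68 mm wide, its root 59 mm along +x from the fixture's origin. Frame and origin are the fixture's
- right_face: the same plate on the fixture's -y side. Frame and origin are the fixture's
- seat (a point): the point on the base plate's top where the centre of the tube's underside lies when the tube is fully home against both faces: in the fixture's frame 35 mm along +x, on the middle line, 12 mm up. Axes as the fixture's. The faces do not give
- jaw (a joint): travel of the clamp jaw along the fixture's +x, in m: 0 fully drawn back, it starts between 0 and 0.02, bears on a seated tube at 0.062. It slides with about 4 N of friction and stays where it is left
- jaw_back (a point): middle of the jaw's flat rear face, the face to push on: the jaw is a dark steel block 25 mm long (along x), 56 mm wide and 45 mm high, its top 57.5 mm above the bench; this point lies 35 mm above the bench, 25 mm behind the jaw's front face. Axes as the fixture's
- pot: white plastic pot, 84 mm wide, 85 mm high, bystander; origin at the centre of its underside
- wedge: wooden block 60 x 90 x 45 mm, bystander; origin at the centre of its underside
- brush: plaster brush 200 mm long lying on the bench, bystander; origin on its underside

How it is judged:
By the outcome, as a careful person would: the job done as asked, in the order asked, and still so for the second after the job is handed in, with the robot touching nothing.
It also fails if it takes over 72 s, if anything falls off the work surface, if the arm or the gripper's body presses on something with over 40 N, if the wrist force passes 120 N, or if a joint passes its speed limit or range.

## Working session

There is one attempt and no reset: what is moved stays moved. The work goes in short steps, Python scripts to look and compute and a shell command to move; the robot and the scene stay as the last step left them, time stands still between calls to the robot, and variables do not carry over. Pictures are saved under pics/ and viewed, at most 10 in all, crops included, and the job is handed in when it is done.

```bash
mkdir -p pics; cat > h.py <<'E'
import numpy as np,cv2
from bench import manip
def px2w(f,row,col,z=None):
    K=np.array([(col-f["cx"])/f["fx"],(row-f["cy"])/f["fy"],1.0]);R=np.array(f["R"]);t=np.array(f["t"])
    C=-R.T@t; d=R.T@K
    if z is None:
        return C+d*f["range_z"][int(round(row)),int(round(col))]
    return C+d*(z-C[2])/d[2]
E
python3 - <<'E'
from h import *
np.set_printoptions(precision=4,suppress=True)
o=manip.get_obs();print(o)
for c in("top","side"):
    f=manip.grab_frame(c);cv2.imwrite(f"pics/{c}0.png",f["frame"]);np.savez(f"{c}0.npz",**f)
    print(c,-np.array(f["R"]).T@f["t"],f["fx"])
    for n,z in(("tube",0),("offcut",0),("fixture",0),("seat",.012),("jaw_back",.035),("jaw",None),("pot",0),("wedge",0),("brush",0)):
        try:
            for r in manip.search_frame(n,c)[:2]: print(n,"box",np.round(r["box"]),round(r["confidence"],2))
            if z is not None:
              for r in manip.pinpoint(n,c)[:2]: print("   pin",np.round(r["pixel"]),round(r["confidence"],2),px2w(f,*r["pixel"],z))
        except Exception as e: print(n,e)
E
```

```text
{'time': 0.0, 'qpos': array([-1.4545,  0.5284,  1.4339,  0.    ,  1.1814, -0.1785]), 'joint_velocities': array([-0.0001,  0.0014,  0.0003, -0.0007,  0.0013,  0.0002]), 'joint_efforts': array([  0.0015, -44.234 , -17.8027,  -0.0002,   0.0083,   0.    ]), 'position': array([ 0.1815, -0.5972,  0.2069]), 'orientation': array([ 0.9892,  0.1469,  0.    , -0.0011]), 'contact_force': array([-0.3594, -0.4362,  0.4898]), 'ft_torque': array([0.    , 0.0384, 0.011 ]), 'gripper_force': 0.0, 'width': 0.08553195415667963}
top [0.5041 0.0065 0.9754] 463.8586229921089
tube box [188. 293.  34.  17.] 0.62
tube box [331. 280.  61.  94.] 0.26
   pin [295. 195.] 0.81 [0.4957 0.25   0.    ]
offcut box [433. 306.  20.  16.] 0.65
   pin [301. 432.] 0.86 [ 0.4872 -0.2437  0.    ]
fixture box [329. 279.  63.  89.] 0.95
   pin [284. 328.] 0.81 [ 0.5205 -0.0274  0.    ]
   pin [308. 336.] 0.46 [ 0.4708 -0.0435  0.    ]
seat box [330. 278.  64.  95.] 0.71
seat box [166. 163.  51.  49.] 0.22
   pin [262. 326.] 0.79 [ 0.5668 -0.0218  0.012 ]
jaw_back box [336. 303.  36.  22.] 0.94
   pin [154. 306.] 0.66 [0.7897 0.
[... 752 characters left out ...]
0.59
   pin [256. 362.] 0.62 [ 0.5617 -0.0252  0.012 ]
   pin [203. 410.] 0.41 [ 0.4859 -0.2255  0.012 ]
jaw_back box [401. 251.  13.  34.] 0.87
   pin [250. 406.] 0.65 [ 0.472  -0.0417  0.035 ]
   pin [260. 252.] 0.64 [0.7804 0.0657 0.035 ]
jaw box [399. 250.  18.  30.] 0.96
pot box [218. 352.  50.  63.] 0.78
pot box [399. 251.  14.  34.] 0.31
   pin [363. 220.] 0.69 [0.7661 0.3015 0.    ]
   pin [202. 409.] 0.21 [ 0.4882 -0.2428  0.    ]
wedge box [323. 166.  20.  41.] 0.62
   pin [173. 325.] 0.72 [ 0.7135 -0.3058  0.    ]
   pin [255. 366.] 0.48 [ 0.5573 -0.041   0.    ]
brush box [255. 258.  84.  39.] 0.76
brush box [324. 168.  22.  40.] 0.33
   pin [258. 253.] 0.6 [0.7951 0.0277 0.    ]
```

```bash
python3 - <<'E'
from h import *
np.set_printoptions(precision=4,suppress=True)
ims=[]
for c,(r0,c0) in(("top",(220,280)),("side",(200,320))):
    f=dict(np.load(f"{c}0.npz")); v,u=np.mgrid[0:480,0:640]; z=f["range_z"]
    P=np.stack([(u-f["cx"])/f["fx"]*z,(v-f["cy"])/f["fy"]*z,z],-1)
    W=(P-f["t"])@f["R"]; ok=z>0
    def sel(x,y,r,lo,hi): 
        return W[ok&(np.hypot(W[...,0]-x,W[...,1]-y)<r)&(W[...,2]>lo)&(W[...,2]<hi)]
    for n,x,y,lo,hi in(("tube",.497,.246,.115,.14),("offcut",.486,-.244,.055,.075)):
        p=sel(x,y,.035,lo,hi); 
        print(c,n,len(p),p.mean(0),"mid",(p.min(0)+p.max(0))/2,cv2.minEnclosingCircle(p[:,:2].astype(np.float32)))
    for n,lo,hi in(("plate",.006,.02),("all",.006,.085),("V",.067,.08),("jaw",.052,.062)):
        p=sel(.52,-.033,.13,lo,hi)
        print(c,n,len(p),p.mean(0),cv2.minAreaRect(p[:,:2].astype(np.float32)) if len(p)>4 else'')
        if n in("V","jaw"):np.save(f"{c}_{n}.npy",p)
    ims.append(cv2.resize(f["frame"][r0:r0+120,c0:c0+100],None,fx=4,fy=4,interpolation=cv2.INTER_CUBIC))
cv2.imwrite("pics/fix.png",np.hstack(ims))
E
```

```text
top tube 292 [0.4987 0.2445 0.1245] mid [0.4994 0.2454 0.1221] ((0.49871137738227844, 0.24549540877342224), 0.01704072766005993)
top offcut 246 [ 0.4843 -0.2401  0.0648] mid [ 0.4848 -0.2411  0.0626] ((0.48419874906539917, -0.2410590797662735), 0.017193792387843132)
top plate 2539 [ 0.5161 -0.0334  0.0118] ((0.5278105139732361, -0.05571233481168747), (0.16517338156700134, 0.1375834196805954), 12.59346866607666)
top all 3981 [ 0.5321 -0.0303  0.0307] ((0.53448885679245, -0.05417420715093613), (0.17892791330814362, 0.13759130239486694), 12.664920806884766)
top V 864 [ 0.5888 -0.0173  0.0717] ((0.5839706063270569, -0.018658727407455444), (0.06682771444320679, 0.08997593820095062), 12.696944236755371)
top jaw 409 [ 0.495  -0.0393  0.0572] ((0.5369340181350708, -0.028693020343780518), (0.13574174046516418, 0.07515464723110199), 12.57985782623291)
side tube 303 [0.4999 0.2477 0.1236] mid [0.5002 0.2455 0.1218] ((0.500685453414917, 0.2457178235054016), 0.018731003627181053)
side offcut 138 [ 0.4864 -0.2379  0.0636] mid [ 0.4866 -0.2405  0.0623] ((0.4851672649383545, -0.24145612120628357), 0.019473979249596596)
side plate 1449 [ 0.5091 -0.0263  0.0118] ((0.5222246646881104, -0.00891159474849701), (0.18810397386550903, 0.14420302212238312), 19.752222061157227)
side all 3290 [ 0.5385 -0.0189  0.0358] ((0.5220571160316467, -0.006689257919788361), (0.18548545241355896, 0.14805862307548523), 12.973889350891113)
side V 590 [ 0.5884 -0.0165  0.0709] ((0.5851535201072693, -0.019111812114715576), (0.06490296870470047, 0.09582318365573883), 12.404568672180176)
side jaw 447 [ 0.5316 -0.0227  0.0569] ((0.5452020168304443, -0.02445809915661812), (0.14797711372375488, 0.08983755111694336), 12.268407821655273)
```

View pics/top0.png

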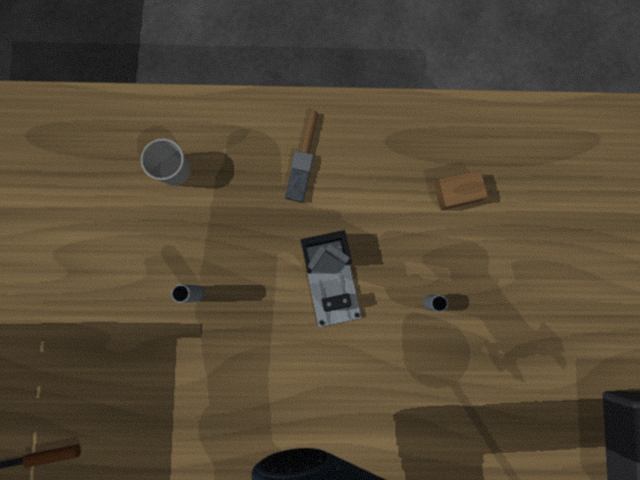

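View pics/fix.png

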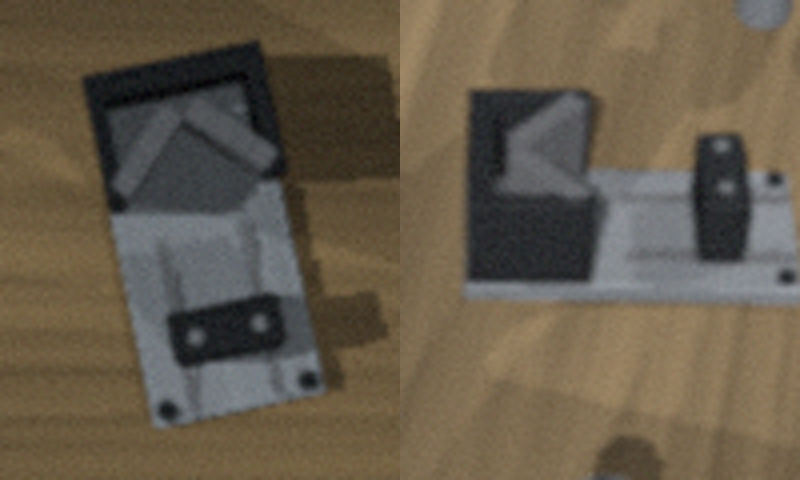

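The fixture shows cleanly: the V root points away from the robot with a yaw of about 12.6°, and the jaw is drawn back. The tube stands at top-image (181,293) and the offcut at (436,302). The tube height of 125 mm and the wall height of 72 mm agree with the depth readings.

```bash
python3 -m creep '[[[0.05,-0.02,0],4.3,0.085],[[0.05,-0.02,0],0,0.085],[[0.05,-0.02,0],0,0.085],[[0.05,-0.02,0],0,0.085],[[0.05,-0.02,0],0,0.085],[[0.016,-0.0435,0],0,0.085],[[0.016,-0.0435,0],0,0.085],[[0.016,-0.0435,0],0,0.085],[[0.016,-0.0435,0],0,0.085],[[0.016,-0.0435,0],0,0.085],[[0.016,-0.0435,0],0,0.085],[[0.016,-0.0435,0],0,0.085],[[0.016,-0.0435,0],0,0.085],[[0.016,-0.0435,0],0,0.085],[[0.016,-0.0435,0],0,0.085],[[0.016,-0.0435,0],0,0.085],[[0.016,-0.0435,0],0,0.085],[[0.016,-0.0435,0],0,0.085],[[0.016,-0.0435,0],0,0.085],[[0,0,0],0,0.085]]'
cat >> h.py <<'E'
from scipy.spatial.transform import Rotation as Ro
def goto(x,y,z,head):
    o=manip.get_obs();R=Ro.from_quat(o["orientation"]).as_matrix();h=np.degrees(np.arctan2(R[1,0],R[0,0]))
    d=np.array([x,y,z])-o["position"]
    print("t",round(o["time"],2),"pos",np.round(o["position"],4),"head",round(h,2),"tool shift",np.round(R.T@d,4),"turn",round(h-head,2),"F",np.round(o["contact_force"],1),"w",round(o["width"],4),"tilt",np.round(R[:2,2],4))
E
python3 - <<'E'
from h import *
goto(.499,.2455,.065,12.6)
# jaw/fixture check
p=np.load("top_V.npy");(c),s,a=cv2.minAreaRect(p[:,:2].astype(np.float32))
for n in("top","side"):
    p=np.load(n+"_jaw.npy")[:,:2]; th=np.radians(12.6);R2=np.array([[np.cos(th),-np.sin(th)],[np.sin(th),np.cos(th)]])
    q=(p-[.5313,-.0308])@R2; q=q[q[:,0]<0.01]; print(n,np.percentile(q,[2,98],axis=0),len(q))
    q=(np.load(n+"_V.npy")[:,:2]-[.5313,-.0308])@R2; print(np.percentile(q,[0,1,99,100],axis=0))
E
```

```text
time: 4.3
position: [0.4876, 0.2033, 0.2081]
orientation: [0.994, 0.112, 0.001, -0.0]
contact_force: [0.4, -0.3, -0.2]
width: 0.0855
gripper_force: 0.0
t 4.3 pos [0.4876 0.2033 0.2081] head 12.85 tool shift [ 0.0203 -0.0386  0.1431] turn 0.25 F [ 0.4 -0.3 -0.2] w 0.0855 tilt [0.0014 0.0007]
top [[-0.0603008  -0.026285  ]
 [-0.03623294  0.02711904]] 366
[[ 0.02056581 -0.04460094]
 [ 0.02237058 -0.04399046]
 [ 0.08683298  0.04488121]
 [ 0.08742067  0.04536267]]
side [[-0.05849988 -0.02731109]
 [-0.03444199  0.02861947]] 233
[[ 0.02249931 -0.04820058]
 [ 0.0234307  -0.0460218 ]
 [ 0.08734954  0.04505466]
 [ 0.08740488  0.0476713 ]]
```

```bash
python3 -m creep '[[[0.01,-0.019,0],0.25,0.085],[[0.01,-0.0196,0],0,0.085],[[0,0,0],0,0.085],[[0,0,0.03],0,0.085],[[0,0,0.03],0,0.085],[[0,0,0.03],0,0.085],[[0,0,0.03],0,0.085],[[0,0,0.023],0,0.085],[[0,0,0],0,0.085],[[0,0,0],0,0.085]]'; python3 - <<'E'
from h import *
goto(.499,.2455,.065,12.6)
E
```

```text
time: 5.55
position: [0.4991, 0.2422, 0.0656]
orientation: [0.994, 0.107, 0.001, 0.0]
contact_force: [0.5, 0.7, 1.1]
width: 0.0849
gripper_force: 0.0
t 5.55 pos [0.4991 0.2422 0.0656] head 12.32 tool shift [ 0.0006 -0.0032  0.0006] turn -0.28 F [0.5 0.7 1.1] w 0.0849 tilt [0.001  0.0001]
```

```bash
python3 -m creep '[[[0.0005,-0.0032,0],-0.2,0.085],[[0,0,0],0,0.06],[[0,0,0],0,0.045],[[0,0,0],0,0.036],[[0,0,0],0,0.03],[[0,0,0],0,0.025],[[0,0,0],0,0.025],[[0,0,0],0,0.025],[[0,0,0],0,0.025]]' 80; python3 - <<'E'
from h import *
goto(.499,.2455,.065,12.6)
E
```

```text
time: 6.68
position: [0.4986, 0.2459, 0.0654]
orientation: [0.994, 0.109, 0.0, -0.0]
contact_force: [-1.0, 0.5, 5.3]
width: 0.0323
gripper_force: 79.0
t 6.67 pos [0.4986 0.2459 0.0654] head 12.54 tool shift [0.0003 0.0004 0.0004] turn -0.06 F [-1.   0.5  5.3] w 0.0323 tilt [0.0009 0.0003]
```

```bash
python3 -m creep '[[[0,0,-0.02],0,0.025],[[0,0,-0.03],0,0.025],[[0,0,-0.03],0,0.025],[[0,0,-0.03],0,0.025],[[-0.003,0.035,0],0,0.025],[[-0.003,0.035,0],0,0.025],[[-0.003,0.035,0],0,0.025],[[-0.003,0.035,0],0,0.025],[[-0.003,0.035,0],0,0.025],[[-0.003,0.035,0],0,0.025],[[-0.003,0.035,0],0,0.025],[[0,0.032,0],0,0.025],[[0,0,0],0,0.025],[[0,0,0],0,0.025],[[0,0,0],0,0.025]]'; python3 - <<'E'
from h import *
goto(.5391,-.0291,.0774,12.6)
f=manip.grab_frame("side");np.savez("s1.npz",**f);a=f["frame"][150:330,290:470]
f=manip.grab_frame("top");np.savez("t1.npz",**f);b=f["frame"][200:380,240:420]
cv2.imwrite("pics/c1.png",cv2.resize(np.hstack([a,b]),(800,400)))
E
```

```text
time: 8.55
position: [0.5371, -0.0281, 0.1745]
orientation: [0.994, 0.11, -0.001, -0.0]
contact_force: [0.2, -0.7, -1.8]
width: 0.0324
gripper_force: 79.7
t 8.55 pos [ 0.5371 -0.0281  0.1745] head 12.61 tool shift [0.0018 0.0015 0.0971] turn 0.01 F [ 0.2 -0.7 -1.8] w 0.0324 tilt [-0.0014  0.0006]
```

View pics/c1.png

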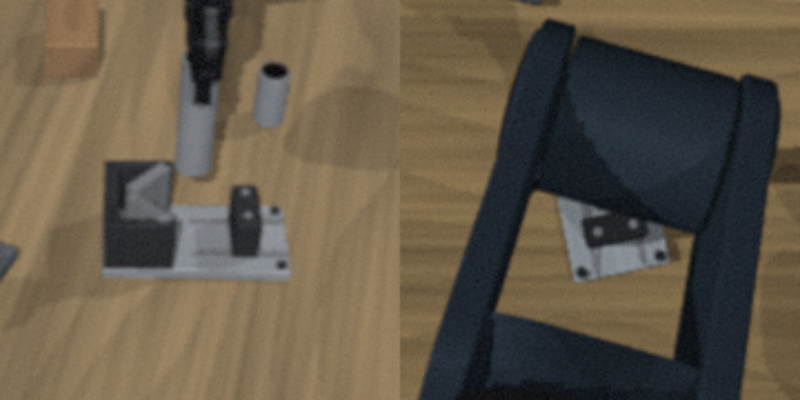

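The tube hangs upright in the gripper at (195,110) in the crop, in front of the V mouth and clear of the jaw. I'll lower it next.

```bash
python3 -m creep '[[[0.0018,0.0015,0.02],0,0.025],[[0,0,0.03],0,0.025],[[0,0,0.025],0,0.025],[[0,0,0.012],0,0.025],[[0,0,0.004],0,0.025],[[0,0,0.003],0,0.025],[[0,0,0],0,0.025],[[0,0,0],0,0.025]]'; python3 - <<'E'
from h import *
goto(.5391,-.0291,.0774,12.6)
E
```

```text
time: 9.65
position: [0.5405, -0.0304, 0.0816]
orientation: [0.994, 0.109, 0.001, 0.0]
contact_force: [-0.6, 0.8, -2.0]
width: 0.0325
gripper_force: 79.7
t 9.65 pos [ 0.5405 -0.0304  0.0816] head 12.54 tool shift [-0.0011 -0.0016  0.0042] turn -0.06 F [-0.6  0.8 -2. ] w 0.0325 tilt [ 0.0013 -0.0004]
```

```bash
python3 -m creep '[[[0,-0.0015,0.002],0,0.025],[[0,0,0.001],0,0.025],[[0,0,0],0,0.025],[[0,0,0],0,0.025]]';python3 -m creep '[[[0,0,0.001],0,0.025],[[0,0,0],0,0.025],[[0,0,0],0,0.025]]';python3 -m creep '[[[0,0,0.0005],0,0.025],[[0,0,0],0,0.025],[[0,0,0],0,0.025]]'; python3 - <<'E'
from h import *
goto(.5655,-.0232,.0774,12.6)
E
```

```text
time: 10.15
position: [0.5397, -0.0288, 0.0779]
orientation: [0.994, 0.109, 0.0, 0.0]
contact_force: [0.7, 0.7, -2.3]
width: 0.0324
gripper_force: 79.7
time: 10.52
position: [0.5399, -0.0288, 0.0774]
orientation: [0.994, 0.109, 0.0, 0.0]
contact_force: [-1.5, 0.2, 4.1]
width: 0.0323
gripper_force: 80.4
time: 10.9
position: [0.54, -0.0288, 0.0774]
orientation: [0.994, 0.109, 0.0, 0.0]
contact_force: [-1.8, 0.7, 7.4]
width: 0.0325
gripper_force: 80.7
t 10.9 pos [ 0.54   -0.0288  0.0774] head 12.55 tool shift [ 0.0261  0.     -0.    ] turn -0.05 F [-1.8  0.7  7.4] w 0.0325 tilt [ 0.001  -0.0002]
```

```bash
cat >> h.py <<'E'
def ff(n=1):
    th=np.radians(12.6);c,s=np.cos(th),np.sin(th);o=manip.get_obs();F=o["contact_force"];p=o["position"]-[.5313,-.0308,0];T=o["ft_torque"]
    r=lambda v:np.round([c*v[0]+s*v[1],-s*v[0]+c*v[1],v[2]],4)
    R=Ro.from_quat(o["orientation"]).as_matrix()
    print("t",round(o["time"],2),"fix pos mm",r(p)*1e3,"F",np.round(r(F),1),"T",np.round(r(T),2),"tiltfix",r(R[:,2])[:2],"head",round(np.degrees(np.arctan2(R[1,0],R[0,0])),2),"w",round(o["width"],4))
E
python3 -m creep '[[[0.005,0,-0.0003],0,0.025],[[0.005,0,0],0,0.025],[[0.005,0,0],0,0.025],[[0.004,0,0],0,0.025],[[0.002,0,0],0,0.025],[[0,0,0],0,0.025],[[0,0,0],0,0.025]]'; python3 -c "from h import *;ff()"
python3 -m creep '[[[0.001,0,0],0,0.025],[[0,0,0],0,0.025],[[0,0,0],0,0.025]]'>/dev/null; python3 -c "from h import *;ff()"
python3 -m creep '[[[0.001,0,0],0,0.025],[[0,0,0],0,0.025],[[0,0,0],0,0.025]]'>/dev/null; python3 -c "from h import *;ff()"
```

```text
time: 11.78
position: [0.5576, -0.0247, 0.0776]
orientation: [0.994, 0.11, -0.003, 0.0]
contact_force: [-5.6, -1.9, 11.3]
width: 0.0323
gripper_force: 82.2
t 11.78 fix pos mm [26.9  0.2 77.6] F [-5.9 -0.7 11.3] T [-0.21  1.55 -0.01] tiltfix [-0.0056  0.0002] head 12.63 w 0.0323
t 12.15 fix pos mm [28.5  0.3 77.6] F [-4.9  0.6 11.4] T [-0.07  1.31 -0.02] tiltfix [-0.0044  0.0004] head 12.6 w 0.0323
t 12.53 fix pos mm [28.9  0.3 77.5] F [-6.2 -0.2 11.2] T [-0.13  1.56  0.05] tiltfix [-0.0058  0.0005] head 12.62 w 0.0322
```

```bash
python3 -m creep '[[[0,0,-0.001],0,0.025],[[0,0,0],0,0.025],[[0,0,0],0,0.025]]'>/dev/null; python3 -c "from h import *;ff()"
python3 -m creep '[[[0.001,0,-0.0003],0,0.025],[[0,0,0],0,0.025],[[0.001,0,0],0,0.025],[[0,0,0],0,0.025],[[0,0,0],0,0.025]]'>/dev/null; python3 -c "from h import *;ff()"
python3 -m creep '[[[0.001,0,0],0,0.025],[[0,0,0],0,0.025],[[0,0,0],0,0.025]]'>/dev/null; python3 -c "from h import *;ff()"
```

```text
t 12.9 fix pos mm [30.2  0.4 77.7] F [-3.5 -0.4  5.8] T [-0.02  1.06 -0.03] tiltfix [-0.003   0.0007] head 12.57 w 0.0321
t 13.53 fix pos mm [34.   0.1 77.9] F [-2.7  0.8  1.9] T [ 0.08  0.53 -0.05] tiltfix [0.0008 0.    ] head 12.53 w 0.0323
t 13.9 fix pos mm [35.3 -0.1 78. ] F [ 0.2 -0.  -1. ] T [ 0.07  0.16 -0.03] tiltfix [ 0.0015 -0.0005] head 12.53 w 0.0326
```

```bash
python3 -m creep '[[[0,0,0.0004],0,0.025],[[0,0,0],0,0.025],[[0,0,0],0,0.025]]'>/dev/null; python3 -c "from h import *;ff()"
for i in 1; do python3 -m creep '[[[0.0005,0,0],0,0.025],[[0,0,0],0,0.025],[[0,0,0],0,0.025]]'>/dev/null; python3 -c "from h import *;ff()"; done
python3 -m creep '[[[0.0005,0,0],0,0.025],[[0,0,0],0,0.025],[[0,0,0],0,0.025]]'>/dev/null; python3 -c "from h import *;ff()"
```

```text
t 14.28 fix pos mm [35.2 -0.1 77.9] F [ 0. -0.  2.] T [0.04 0.   0.03] tiltfix [ 0.0013 -0.0005] head 12.54 w 0.0324
t 14.65 fix pos mm [35.3 -0.1 77.8] F [-0.9 -0.7  2.4] T [-0.05  0.01 -0.01] tiltfix [ 0.0006 -0.0004] head 12.54 w 0.0322
t 15.03 fix pos mm [35.6 -0.1 77.8] F [-1.6  0.1  4.5] T [-0.22  0.25 -0.03] tiltfix [ 0.0001 -0.0003] head 12.55 w 0.0325
```

```bash
python3 -m creep '[[[0.0005,0,0],0,0.025],[[0,0,0],0,0.025],[[0,0,0],0,0.025]]'>/dev/null; python3 -c "from h import *;ff()"
python3 -m creep '[[[0.0005,0,0],0,0.025],[[0,0,0],0,0.025],[[0,0,0],0,0.025]]'>/dev/null; python3 -c "from h import *;ff()"
python3 -m creep '[[[0.0005,0,0],0,0.025],[[0,0,0],0,0.025],[[0,0,0],0,0.025]]'>/dev/null; python3 -c "from h import *;ff()"
```

```text
t 15.4 fix pos mm [35.8 -0.  77.7] F [-1.9 -0.5  5.5] T [-0.23  0.47  0.03] tiltfix [-0.0006 -0.0002] head 12.56 w 0.0323
t 15.78 fix pos mm [36.  -0.  77.7] F [-2.  -1.   5.3] T [-0.33  0.56  0.  ] tiltfix [-0.0012 -0.0002] head 12.56 w 0.0324
t 16.15 fix pos mm [36.2 -0.  77.7] F [-2.3 -1.3  7. ] T [-0.34  0.78  0.02] tiltfix [-0.0019 -0.0002] head 12.57 w 0.0325
```

```bash
python3 -m creep '[[[0,0,-0.0006],0,0.025],[[0,0,0],0,0.025],[[0,0,0],0,0.025]]'>/dev/null; python3 -c "from h import *;ff()"
python3 -m creep '[[[0.0005,0,0],0,0.025],[[0,0,0],0,0.025],[[0,0,0],0,0.025]]'>/dev/null; python3 -c "from h import *;ff()"
python3 -m creep '[[[0.0005,0,0],0,0.025],[[0,0,0],0,0.025],[[0,0,0],0,0.025]]'>/dev/null; python3 -c "from h import *;ff()"
```

```text
t 16.52 fix pos mm [36.5  0.3 77.8] F [-2.5 -1.6  1.7] T [-0.27  0.61  0.04] tiltfix [-0.0013  0.0005] head 12.55 w 0.0326
t 16.9 fix pos mm [37.7  0.4 78. ] F [-1.1 -0.6 -0.7] T [ 0.09  0.17 -0.03] tiltfix [0.0002 0.0006] head 12.52 w 0.0327
t 17.27 fix pos mm [38.5  0.  78.1] F [ 0.   0.1 -2.7] T [ 0.   -0.05  0.03] tiltfix [ 0.0007 -0.0002] head 12.54 w 0.0326
```

```bash
python3 -m creep '[[[0.0005,0,0],0,0.025],[[0,0,0],0,0.025],[[0,0,0],0,0.025]]'>/dev/null; python3 -c "from h import *;ff()"
python3 - <<'E'
from h import *
f=manip.grab_frame("side");a=f["frame"][190:290,310:430]
cv2.imwrite("pics/c2.png",cv2.resize(a,(720,600),interpolation=cv2.INTER_CUBIC))
E
```

```text
t 17.65 fix pos mm [38.6  0.1 78.2] F [-0.5  0.5 -2.3] T [-0.02 -0.04  0.01] tiltfix [0. 0.] head 12.54 w 0.0324
```

View pics/c2.png

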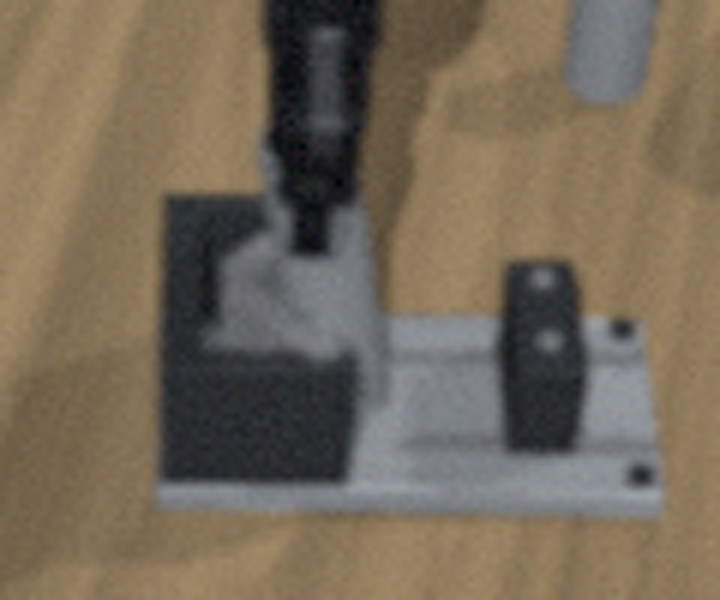

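```bash
python3 - <<'E'
from h import *
np.set_printoptions(precision=1,suppress=True)
th=np.radians(12.6);R2=np.array([[np.cos(th),-np.sin(th)],[np.sin(th),np.cos(th)]])
f=manip.grab_frame("side");np.savez("s2.npz",**f)
v,u=np.mgrid[0:480,0:640];z=f["range_z"]
P=np.stack([(u-f["cx"])/f["fx"]*z,(v-f["cy"])/f["fy"]*z,z],-1);W=(P-f["t"])@f["R"]
Q=W.copy();Q[...,:2]=(W[...,:2]-[.5313,-.0308])@R2
Q*=1000
m=(z>0)&(abs(Q[...,1])<22)&(Q[...,0]>0)&(Q[...,0]<60)
for h in range(16,146,10):
    k=m&(abs(Q[...,2]-h)<5)&(Q[...,1]>-5)
    if k.sum()>3: print(h,k.sum(),"x min/max",Q[k][:,0].min(),Q[k][:,0].max(),"ymax",Q[k][:,1].max(), "gray",f["frame"][k].mean())
# predicted edges of upright tube, centre x=cx
for cx,tilt in((35,0),(35,.06)):
  for h in(12,50,90,137):
    a=np.linspace(0,2*np.pi,60);X=np.stack([cx+tilt*(h-12)+17*np.cos(a),17*np.sin(a),0*a+h],1)/1000
    Wd=X.copy();Wd[:,:2]=X[:,:2]@R2.T+[.5313,-.0308]
    c=Wd@f["R"].T+f["t"];px=c[:,0]/c[:,2]*f["fx"]+f["cx"];py=c[:,1]/c[:,2]*f["fy"]+f["cy"]
    print(cx,tilt,h,"crop px L/R",(px.min()-310)*6,(px.max()-310)*6,"row",(py.mean()-190)*6)
E
```

```text
16 41 x min/max 0.06539192976403667 19.486291190759335 ymax 21.835039819375165 gray 125.27642276422765
26 19 x min/max 8.832985047614235 18.05672705509278 ymax 13.673427341674227 gray 100.64912280701755
36 19 x min/max 9.2454039312667 18.748982698432037 ymax 15.132377062250704 gray 100.24561403508773
46 15 x min/max 12.056949817942602 59.3483213302793 ymax 14.412218454104229 gray 103.46666666666667
56 35 x min/max 12.742248952350137 59.664326042976434 ymax 21.775067083483798 gray 110.92380952380952
66 80 x min/max 13.102345069664377 59.920997857793935 ymax 21.482770597984633 gray 114.1125
76 86 x min/max 16.08771944985311 59.99524071767459 ymax 21.175190548342755 gray 116.36046511627907
86 50 x min/max 18.688688730278034 50.0893447296276 ymax 17.81232365239527 gray 121.42
96 38 x min/max 19.268065808928252 52.61315298832546 ymax 18.969408459159297 gray 113.06140350877193
106 31 x min/max 19.63700459656871 53.03619402263366 ymax 21.48393469663018 gray 98.74193548387096
116 27 x min/max 22.378618698147505 55.35668332695009 ymax 21.96358312845097 gray 91.20987654320987
126 12 x min/max 22.95174420999944 55.76192943898405 ymax 19.835927953387532 gray 86.72222222222223
136 16 x min/max 51.914866044208885 57.91317821473095 ymax 10.39644513290055 gray 90.6875
35 0 12 crop px L/R 256.2014805305953 350.19832440114703 row 397.1271433124831
35 0 50 crop px L/R 260.1928469351975 356.1597415398088 row 322.2393944308311
35 0 90 crop px L/R 264.5785933216906 362.7104508305173 row 239.95127187251728
35 0 137 crop px L/R 269.99083748780106 370.7947422065504 row 138.4021175137745
35 0.06 12 crop px L/R 256.2014805305953 350.19832440114703 row 397.1271433124831
35 0.06 50 crop px L/R 253.761509381804 349.72010537749793 row 322.1304290720464
35 0.06 90 crop px L/R 251.0805939170524 349.19464236218664 row 239.7270306430018
35 0.06 137 crop px L/R 247.77241099166326 348.5462046160578 row 138.04205127874917
```

The side crop shows the tube leaning forward by about 8°: its foot dragged on the plate while the pads let it pivot. I'll back off, drag the foot the other way to right the tube, then let go and regrip.

```bash
cat >> h.py <<'E'
def tube(name="side"):
    th=np.radians(12.6);R2=np.array([[np.cos(th),-np.sin(th)],[np.sin(th),np.cos(th)]])
    f=manip.grab_frame(name);v,u=np.mgrid[0:480,0:640];z=f["range_z"]
    P=np.stack([(u-f["cx"])/f["fx"]*z,(v-f["cy"])/f["fy"]*z,z],-1);Q=(P-f["t"])@f["R"]
    Q[...,:2]=(Q[...,:2]-[.5313,-.0308])@R2;Q*=1e3
    m=(z>0)&(abs(Q[...,1])<22)&(Q[...,0]>-20)&(Q[...,0]<60)&(Q[...,1]>-8)
    print("rear edge x by height",[(h,round(float(Q[m&(abs(Q[...,2]-h)<5)][:,0].min()),1)) for h in range(26,136,10) if (m&(abs(Q[...,2]-h)<5)).any()])
    return f
E
python3 -m creep '[[[-0.002,0,0.0005],0,0.025],[[-0.001,0,0.0005],0,0.025],[[0,0,0],0,0.025],[[0,0,0],0,0.025]]'>/dev/null; python3 -c "from h import *;ff()"
python3 -m creep '[[[-0.002,0,0.0003],0,0.025],[[-0.002,0,0],0,0.025],[[-0.002,0,0],0,0.025],[[0,0,0],0,0.025],[[0,0,0],0,0.025]]'>/dev/null; python3 -c "from h import *;ff();tube()"
```

```text
t 18.25 fix pos mm [36.7 -0.2 77.8] F [2.1 0.8 1.8] T [ 0.24 -0.65  0.03] tiltfix [ 0.0025 -0.0007] head 12.53 w 0.0323
t 18.88 fix pos mm [31.  -0.9 77.8] F [5.  1.2 6. ] T [ 0.01 -1.17 -0.04] tiltfix [ 0.0035 -0.0019] head 12.54 w 0.0323
rear edge x by height [(26, 2.1), (36, 3.1), (46, 5.9), (56, 6.4), (66, 6.8), (76, 9.6), (86, 10.4), (96, 10.7), (106, 13.7), (116, 14.0), (126, 21.4)]
```

```bash
python3 -m creep '[[[0,0,0],0,0.025],[[0,0,0],0,0.025],[[-0.002,0,0],0,0.025],[[-0.002,0,0],0,0.025],[[-0.002,0,0],0,0.025],[[-0.002,0,0],0,0.025],[[0,0,0],0,0.025],[[0,0,0],0,0.025]]' 20 ; python3 -c "from h import *;ff();tube()"
```

```text
time: 19.92
position: [0.554, -0.0267, 0.0777]
orientation: [0.994, 0.109, 0.002, 0.001]
contact_force: [5.2, 0.6, 5.7]
width: 0.0327
gripper_force: 81.7
t 19.93 fix pos mm [23.1 -1.  77.7] F [ 5.2 -0.6  5.7] T [-0.01 -1.17 -0.02] tiltfix [ 0.0035 -0.0022] head 12.54 w 0.0327
rear edge x by height [(26, -6.6), (36, -5.8), (46, -2.8), (56, -1.9), (66, 0.5), (76, 1.2), (86, 1.9), (96, 4.7), (106, 5.3), (116, 5.9), (126, 13.6)]
```

```bash
python3 -m creep '[[[0,0,-0.0004],0,0.030],[[0,0,0],0,0.030],[[0,0,0],0,0.0315]]' 20 ; python3 -c "from h import *;ff();tube()"; python3 -m creep '[[[0,0,0],0,0.038],[[0,0,0],0,0.038],[[0,0,0],0,0.038],[[0,0,0],0,0.038]]' 20 ; python3 - <<'E'
from h import *
ff();f=tube()
cv2.imwrite("pics/c3.png",cv2.resize(f["frame"][190:290,310:430],(720,600),interpolation=cv2.INTER_CUBIC))
E
```

```text
time: 20.35
position: [0.5532, -0.0267, 0.0777]
orientation: [0.994, 0.109, 0.001, 0.001]
contact_force: [4.5, -0.1, 4.7]
width: 0.0325
gripper_force: 81.8
t 20.35 fix pos mm [22.3 -0.8 77.7] F [ 4.4 -1.1  4.7] T [-0.36 -0.97  0.02] tiltfix [ 0.0016 -0.0016] head 12.55 w 0.0325
rear edge x by height [(26, -6.4), (36, -5.8), (46, -5.3), (56, -2.1), (66, -1.6), (76, -0.9), (86, 2.0), (96, 2.6), (106, 5.4), (116, 6.2), (126, 13.8)]
time: 20.9
position: [0.5516, -0.0258, 0.0769]
orientation: [0.994, 0.109, -0.001, -0.0]
contact_force: [0.6, 0.6, -0.5]
width: 0.038
gripper_force: 0.0
t 20.9 fix pos mm [20.9  0.4 76.9] F [ 0.8  0.5 -0.5] T [ 0.02  0.03 -0.01] tiltfix [-0.0016  0.0007] head 12.54 w 0.038
rear edge x by height [(26, -8.5), (36, -10.1), (46, -9.1), (56, -8.2), (66, -7.7), (76, -7.0), (86, -6.2), (96, -5.7), (106, -7.2), (116, -6.3), (126, -5.6)]
```

View pics/c3.png

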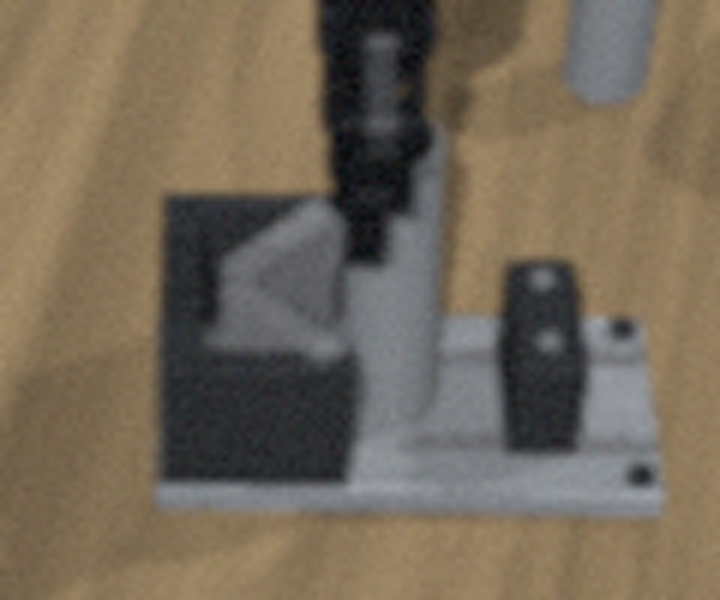

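```bash
python3 - <<'E'
from h import *
th=np.radians(12.6);R2=np.array([[np.cos(th),-np.sin(th)],[np.sin(th),np.cos(th)]])
f=manip.grab_frame("side");np.savez("s3.npz",**f)
def an(f,o,dz):
    v,u=np.mgrid[0:480,0:640];z=f["range_z"]
    P=np.stack([(u-f["cx"])/f["fx"]*z,(v-f["cy"])/f["fy"]*z,z],-1);Q=(P-f["t"])@f["R"]
    Q[...,:2]=(Q[...,:2]-o)@R2;Q*=1e3;Q[...,2]-=dz
    m=(z>0)&(abs(Q[...,1])<22)&(abs(Q[...,0])<28)&(Q[...,1]>-8)
    print([(h,round(float(Q[m&(abs(Q[...,2]-h)<5)][:,0].min()),1)) for h in range(14,124,10) if (m&(abs(Q[...,2]-h)<5)).any()])
an(dict(np.load("side0.npz")),np.array([.499,.2455]),0)
an(f,np.array([.5313,-.0308])+R2@[.0095,0],12)
for r in manip.pinpoint("tube","side"): print(r, (px2w(f,*r["pixel"],.012)[:2]-[.5313,-.0308])@R2)
ff()
E
```

```text
[(14, -15.2), (24, -14.7), (34, -15.9), (44, -15.1), (54, -14.4), (64, -15.3), (74, -14.9), (84, -15.5), (94, -15.2), (104, -14.6), (114, -15.5)]
[(14, -20.0), (24, -21.2), (34, -20.5), (44, -20.1), (54, -21.6), (64, -20.8), (74, -21.9), (84, -21.5), (94, -22.9), (104, -22.0), (114, -22.8)]
{'pixel': [255.9, 375.3], 'confidence': 0.7} [ 0.00288409 -0.0015742 ]
t 21.05 fix pos mm [21.4  0.2 77.2] F [-0.5 -0.1 -0.5] T [-0.01  0.04 -0.01] tiltfix [-0.0006  0.0002] head 12.55 w 0.0382
```

```bash
python3 -m creep '[[[0,0,0],0,0.046],[[0,0,0],0,0.046],[[0,0,0],0,0.046],[[0,0,0],0,0.046],[[0,0,0],0,0.046]]' 20 >/dev/null; python3 - <<'E'
from h import *
ff();f=tube();tube()
for r in manip.pinpoint("tube","side"): 
    th=np.radians(12.6);R2=np.array([[np.cos(th),-np.sin(th)],[np.sin(th),np.cos(th)]])
    print(r, (px2w(f,*r["pixel"],.012)[:2]-[.5313,-.0308])@R2)
E
```

```text
t 21.68 fix pos mm [21.6  0.1 77.3] F [ 0.3 -0.9 -0.2] T [ 0.05 -0.05 -0.01] tiltfix [-0.      0.0001] head 12.54 w 0.0464
rear edge x by height [(26, -10.4), (36, -9.8), (46, -11.1), (56, -10.8), (66, -9.7), (76, -11.5), (86, -10.5), (96, -11.7), (106, -11.3), (116, -10.5), (126, -11.6)]
rear edge x by height [(26, -10.6), (36, -9.8), (46, -11.1), (56, -10.5), (66, -9.3), (76, -11.4), (86, -10.2), (96, -9.5), (106, -11.3), (116, -10.3), (126, -11.6)]
{'pixel': [253.8, 372.4], 'confidence': 0.72} [ 0.00893786 -0.00782935]
```

```bash
python3 -m creep '[[[-0.006,0,-0.0005],0,0.046],[[-0.006,0,0],0,0.046],[[-0.005,0,0],0,0.046],[[0,0,-0.001],0,0.046],[[0,0,0],0,0.046],[[0,0,0],0,0.046],[[0,0,0],0,0.025],[[0,0,0],0,0.025],[[0,0,0],0,0.025],[[0,0,0],0,0.025],[[0,0,0],0,0.025]]' 120; python3 -c "from h import *;ff();tube()"
```

```text
time: 23.2
position: [0.5362, -0.0298, 0.0792]
orientation: [0.994, 0.109, 0.0, 0.0]
contact_force: [-0.2, -0.2, 5.5]
width: 0.0315
gripper_force: 118.4
t 23.2 fix pos mm [ 5.  -0.1 79.2] F [-0.2 -0.1  5.5] T [0.   0.13 0.03] tiltfix [ 0.0009 -0.0006] head 12.54 w 0.0315
rear edge x by height [(26, -10.3), (36, -10.0), (46, -11.0), (56, -10.4), (66, -10.0), (76, -10.9), (86, -10.3), (96, -9.4), (106, -10.8), (116, -8.2), (126, -4.6)]
```

```bash
python3 -m creep '[[[0,0,-0.001],0,0.025],[[0,0,-0.001],0,0.025],[[0,0,0],0,0.025],[[0.005,0,0],0,0.025],[[0.005,0,0],0,0.025],[[0.005,0,0],0,0.025],[[0.005,0,0],0,0.025],[[0.004,0,0],0,0.025],[[0.002,0,0],0,0.025],[[0,0,0],0,0.025],[[0,0,0],0,0.025],[[0,0,0],0,0.025]]' >/dev/null; python3 -c "from h import *;ff();tube()"
python3 -m creep '[[[0.001,0,0],0,0.025],[[0,0,0],0,0.025],[[0,0,0],0,0.025]]'>/dev/null; python3 -c "from h import *;ff()"
```

```text
t 24.75 fix pos mm [30.4  0.1 80.8] F [-0.2  0.5 -2.5] T [-0.02  0.02  0.03] tiltfix [-0.0002  0.0001] head 12.54 w 0.032
rear edge x by height [(26, 15.2), (36, 15.7), (46, 14.3), (56, 14.8), (66, 15.4), (76, 16.0), (86, 14.7), (96, 15.2), (106, 15.6), (116, 16.3), (126, 21.6)]
t 25.18 fix pos mm [31.6  0.1 80.8] F [ 0.5 -0.3 -3.1] T [ 0.05 -0.03  0.02] tiltfix [ 0. -0.] head 12.54 w 0.0317
```

```bash
python3 -m creep '[[[0.001,0,0.0013],0,0.025],[[0,0,0],0,0.025],[[0.001,0,0],0,0.025],[[0,0,0],0,0.025],[[0,0,0],0,0.025]]'>/dev/null; python3 -c "from h import *;ff()"
python3 -m creep '[[[0.0005,0,0],0,0.025],[[0,0,0],0,0.025],[[0,0,0],0,0.025]]'>/dev/null; python3 -c "from h import *;ff()"
python3 -m creep '[[[0.0005,0,0],0,0.025],[[0,0,0],0,0.025],[[0,0,0],0,0.025]]'>/dev/null; python3 -c "from h import *;ff()"
python3 -m creep '[[[0.0005,0,0],0,0.025],[[0,0,0],0,0.025],[[0,0,0],0,0.025]]'>/dev/null; python3 -c "from h import *;ff()"
```

```text
t 25.8 fix pos mm [33.6  0.1 79.5] F [-0.2  0.3 -2.6] T [ 0.03  0.02 -0.04] tiltfix [-0.  0.] head 12.54 w 0.0315
t 26.18 fix pos mm [33.9  0.2 79.5] F [-1.1  1.1 -2.1] T [ 0.12  0.18 -0.03] tiltfix [-0.0005  0.0003] head 12.54 w 0.0317
t 26.55 fix pos mm [34.2  0.3 79.4] F [-1.1  0.8 -2.3] T [0.16 0.29 0.03] tiltfix [-0.0008  0.0005] head 12.54 w 0.0317
t 26.93 fix pos mm [34.6  0.4 79.3] F [-2.3  1.6 -2.4] T [ 0.31  0.53 -0.03] tiltfix [-0.0012  0.0007] head 12.54 w 0.0316
```

```bash
python3 -m creep '[[[0,-0.0006,0],0,0.025],[[0,0,0],0,0.025],[[0,0,0],0,0.025]]'>/dev/null; python3 -c "from h import *;ff()"
python3 -m creep '[[[0.0005,-0.0003,0.0004],0,0.025],[[0,0,0],0,0.025],[[0,0,0],0,0.025]]'>/dev/null; python3 -c "from h import *;ff()"
python3 -m creep '[[[0.0005,0,0],0,0.025],[[0,0,0],0,0.025],[[0,0,0],0,0.025]]'>/dev/null; python3 -c "from h import *;ff()"
```

```text
t 27.3 fix pos mm [34.7  0.5 79.4] F [-3.4 -0.1 -2.3] T [-0.02  0.7  -0.04] tiltfix [-0.0008 -0.0001] head 12.55 w 0.0316
t 27.68 fix pos mm [34.8  0.6 79.3] F [-5.5 -1.9  0.3] T [-0.21  1.   -0.01] tiltfix [-0.0016 -0.0006] head 12.57 w 0.0316
t 28.05 fix pos mm [34.9  0.6 79.3] F [-6.4 -2.   0.2] T [-0.26  1.16 -0.03] tiltfix [-0.0025 -0.0005] head 12.59 w 0.0317
```

```bash
python3 -m creep '[[[0.001,0.0006,0],0,0.025],[[0,0,0],0,0.025],[[0,0,0],0,0.025]]'>/dev/null; python3 -c "from h import *;ff();ff()"
python3 -m creep '[[[0.001,0,0],0,0.025],[[0,0,0],0,0.025],[[0,0,0],0,0.025]]'>/dev/null; python3 -c "from h import *;ff();tube()"
```

```text
t 28.43 fix pos mm [34.9  0.6 79.3] F [-7.2 -1.   3.9] T [-0.14  1.43  0.  ] tiltfix [-0.0044  0.0005] head 12.59 w 0.0314
t 28.43 fix pos mm [34.9  0.6 79.3] F [-7.2 -1.   3.9] T [-0.14  1.43  0.  ] tiltfix [-0.0044  0.0005] head 12.59 w 0.0314
t 28.8 fix pos mm [35.1  0.6 79.4] F [-9.9 -1.8  4.3] T [-0.28  1.78  0.06] tiltfix [-0.0063  0.0006] head 12.61 w 0.0311
rear edge x by height [(46, 18.5), (56, 19.0), (66, 19.4), (76, 20.1), (86, 18.9), (96, 19.0), (106, 19.8), (116, 20.4), (126, 25.4)]
```

```bash
python3 -m creep '[[[0.001,0.0005,-0.0002],0,0.025],[[0,0,0],0,0.025],[[0,0,0],0,0.025]]'>/dev/null; python3 -c "from h import *;ff()"
python3 -m creep '[[[0.001,0.0002,-0.0002],0,0.025],[[0,0,0],0,0.025],[[0,0,0],0,0.025]]'>/dev/null; python3 -c "from h import *;ff();tube()"
```

```text
t 29.23 fix pos mm [35.2  0.5 79.4] F [-10.7  -0.5   4.3] T [-0.18  1.99  0.01] tiltfix [-0.0082  0.0015] head 12.62 w 0.0319
t 29.6 fix pos mm [35.2  0.5 79.4] F [-10.9  -1.2   4.1] T [-0.2   2.22 -0.  ] tiltfix [-0.0101  0.002 ] head 12.63 w 0.0316
rear edge x by height [(46, 18.4), (56, 19.4), (66, 19.7), (76, 20.2), (86, 20.9), (96, 19.2), (106, 19.9), (116, 20.3), (126, 25.7)]
```

```bash
python3 -m creep '[[[0.001,0.0003,0],0,0.025],[[0,0,0],0,0.025],[[0,0,0],0,0.025]]'>/dev/null; python3 -c "from h import *;ff()"
python3 -m creep '[[[0.001,0.0002,0],0,0.025],[[0,0,0],0,0.025],[[0,0,0],0,0.025]]'>/dev/null; python3 -c "from h import *;ff()"
```

```text
t 30.02 fix pos mm [35.3  0.5 79.4] F [-13.2  -1.1   5.9] T [-0.18  2.41  0.02] tiltfix [-0.012   0.0025] head 12.64 w 0.0313
t 30.4 fix pos mm [35.4  0.6 79.4] F [-14.7  -1.1   8.3] T [-0.23  2.77  0.01] tiltfix [-0.0139  0.003 ] head 12.66 w 0.0317
```

```bash
python3 -m creep '[[[0.0003,0.0004,-0.0002],0,0.025],[[0,0,0],0,0.025],[[0,0,0],0,0.025],[[0,0,0],0,0.025]]'>/dev/null; python3 -c "from h import *;ff()"; python3 -m creep '[[[0,0,0],0,0.025],[[0,0,0],0,0.025],[[0,0,0],0,0.025],[[0,0,0],0,0.025]]'>/dev/null; python3 -c "from h import *;ff();tube()"
```

```text
t 30.9 fix pos mm [35.4  0.5 79.4] F [-14.3  -0.1   6.8] T [-0.14  2.73  0.04] tiltfix [-0.0146  0.0037] head 12.65 w 0.0315
t 31.4 fix pos mm [35.4  0.5 79.4] F [-14.3  -0.1   7.8] T [-0.14  2.76  0.01] tiltfix [-0.0146  0.0037] head 12.65 w 0.0313
rear edge x by height [(36, 17.8), (46, 18.5), (56, 18.9), (66, 19.5), (76, 20.2), (86, 20.7), (96, 19.5), (106, 19.8), (116, 20.6), (126, 21.1)]
```

```bash
python3 -m creep '[[[-0.002,-0.0004,0],0,0.025],[[-0.002,-0.0004,0],0,0.025],[[0,0,0],0,0.025],[[0,0,0],0,0.025]]'>/dev/null; python3 -c "from h import *;ff()"; python3 -m creep '[[[-0.001,-0.0002,0],0,0.025],[[0,0,0],0,0.025],[[0,0,0],0,0.025]]'>/dev/null; python3 -c "from h import *;ff();tube()"
```

```text
t 31.95 fix pos mm [35.1  0.5 79.4] F [-8.1 -0.5  0.4] T [ 0.03  1.62 -0.  ] tiltfix [-0.0069  0.002 ] head 12.58 w 0.0313
t 32.33 fix pos mm [35.   0.5 79.4] F [-7.8 -0.1  0.1] T [-0.03  1.31 -0.03] tiltfix [-0.0051  0.0016] head 12.57 w 0.0322
rear edge x by height [(46, 18.4), (56, 18.9), (66, 19.7), (76, 20.2), (86, 18.8), (96, 19.2), (106, 19.8), (116, 20.4), (126, 25.5)]
```

Next I'll unload a little more, then open.

```bash
python3 -m creep '[[[-0.001,0,0.0003],0,0.025],[[0,0,0],0,0.025],[[0,0,0],0,0.025]]'>/dev/null; python3 -c "from h import *;ff()"; python3 -m creep '[[[0,0,0],0,0.038],[[0,0,0],0,0.038],[[0,0,0],0,0.06],[[0,0,0],0,0.0854],[[0,0,0],0,0.0854],[[0,0,0],0,0.0854]]'>/dev/null; python3 -c "from h import *;ff();tube()"
```

```text
t 32.75 fix pos mm [34.9  0.5 79.3] F [-5.3  0.9  0.1] T [ 0.24  1.16 -0.01] tiltfix [-0.0032  0.0014] head 12.55 w 0.0318
t 33.5 fix pos mm [36.5 -0.2 79.4] F [-0.3 -0.2  0.2] T [-0.02 -0.07  0.04] tiltfix [ 0.0002 -0.    ] head 12.54 w 0.0856
rear edge x by height [(36, 18.0), (46, 18.7), (56, 19.5), (66, 17.8), (76, 18.2), (86, 18.6), (96, 19.4), (106, 22.2), (116, 18.5), (126, 18.7)]
```

```bash
python3 -m creep '[[[0,0,-0.01],0,0.0854],[[0,0,-0.02],0,0.0854],[[0,0,-0.03],0,0.0854],[[0,0,-0.03],0,0.0854],[[0,0,-0.03],0,0.0854],[[0,0,-0.01],0,0.0854],[[-0.04,0,0],0,0.0854],[[-0.05,0,0],0,0.0854],[[-0.05,0,0],0,0.0854],[[-0.025,0,0],0,0.0854],[[0,0,0],-10,0.0854],[[0,0,0],-10,0.0854],[[0,0,0],-10,0.0854],[[0,0,0],-10,0.0854],[[0,0,0],-10,0.0854],[[0,0,0],-10,0.0854],[[0,0,0],-10,0.0854],[[0,0,0],-10,0.0854],[[0,0,0],-10,0.0854],[[0,0,0],0,0.0854]]'>/dev/null; python3 - <<'E'
from h import *
ff()
th=np.radians(12.6);R2=np.array([[np.cos(th),-np.sin(th)],[np.sin(th),np.cos(th)]])
x,y=R2@[-.129,0]+[.5313,-.0308]; goto(x,y,.028,102.6);tube()
f=manip.grab_frame("side");cv2.imwrite("pics/c4.png",cv2.resize(f["frame"][180:300,300:460],(800,600),interpolation=cv2.INTER_CUBIC))
E
```

```text
t 36.05 fix pos mm [-129.     0.3  209. ] F [0.5 0.2 0.6] T [-0.01  0.02 -0.04] tiltfix [-0.0009  0.0007] head 102.42 w 0.0854
t 36.05 pos [ 0.4053 -0.0587  0.209 ] head 102.42 tool shift [-0.0004  0.0002  0.181 ] turn -0.18 F [0.5 0.3 0.6] w 0.0854 tilt [-0.001   0.0005]
rear edge x by height [(36, 18.0), (46, 18.5), (56, 19.1), (66, 19.9), (76, 18.0), (86, 18.9), (96, 19.3), (106, 17.9), (116, 18.4), (126, 18.9)]
```

View pics/c4.png

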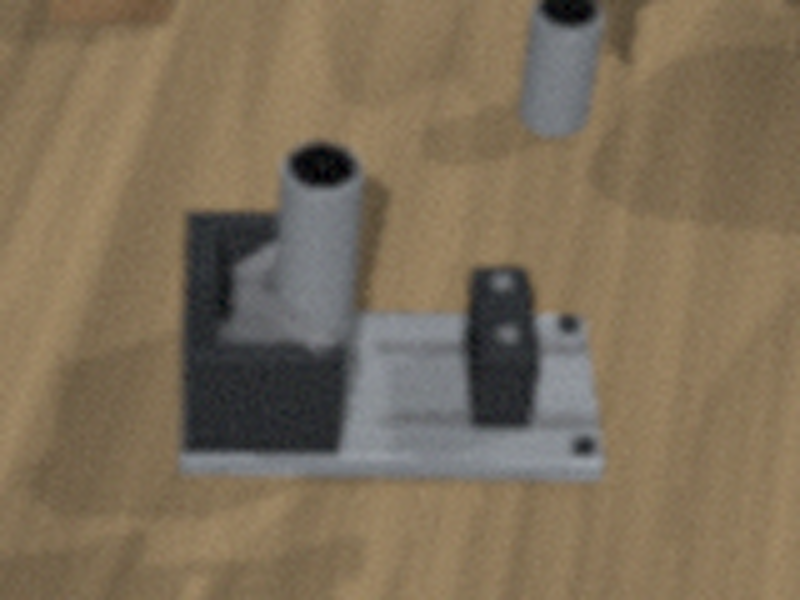

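The tube stands upright in the V at (320,250) with nothing touching it, and the jaw at (500,345) is still drawn back. I'll lower the open gripper behind the jaw.

```bash
python3 -m creep '[[[0,0,0.03],-0.2,0.0854],[[0,0,0.04],0,0.0854],[[0,0,0.04],0,0.0854],[[0,0,0.04],0,0.0854],[[0,0,0.02],0,0.0854],[[0,0,0.01],0,0.0854],[[0,0,0.005],0,0.0854],[[0,0,0],0,0.0854],[[0,0,0],0,0.0854]]'>/dev/null; python3 -c "from h import *;ff()";python3 -m creep '[[[0,0.004,0],0,0.0854],[[0,0.004,0],0,0.0854],[[0,0,0],0,0.0854],[[0,0,0],0,0.0854]]'>/dev/null; python3 - <<'E'
from h import *
ff()
f=manip.grab_frame("side");cv2.imwrite("pics/c5.png",cv2.resize(f["frame"][180:300,300:460],(800,600),interpolation=cv2.INTER_CUBIC))
E
```

```text
t 37.27 fix pos mm [-128.1   -0.3   25.1] F [-0.1 -1.   0.7] T [-0.   -0.01 -0.03] tiltfix [ 0.0013 -0.001 ] head 102.73 w 0.0855
t 37.77 fix pos mm [-1.206e+02  1.000e-01  2.440e+01] F [ 0.7  0.2 -0.2] T [ 0.02  0.   -0.03] tiltfix [-0.0001  0.    ] head 102.75 w 0.0856
```

View pics/c5.png

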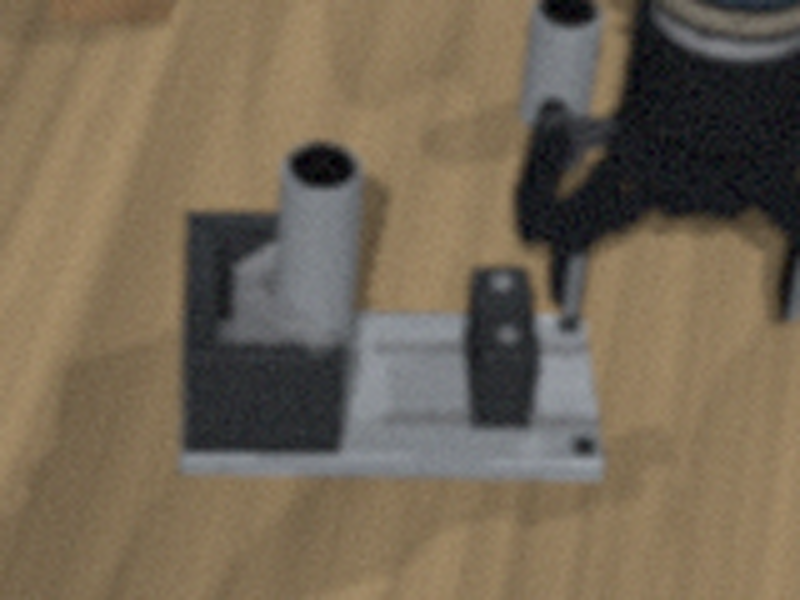

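The leading fingertip at (565,300) is behind the jaw's rear face, and the knuckle passes above the jaw. The tip sits high, so I'll go 9 mm lower before pushing.

```bash
python3 -m creep '[[[0,0,0.005],0,0.0854],[[0,0,0.004],0,0.0854],[[0,0,0],0,0.0854],[[0,0.003,0],0,0.0854],[[0,0.003,0],0,0.0854],[[0,0.002,0],0,0.0854],[[0,0,0],0,0.0854]]'>/dev/null; python3 -c "from h import *;ff()"
python3 -m creep '[[[0,0.002,0],0,0.0854],[[0,0.002,0],0,0.0854],[[0,0.002,0],0,0.0854],[[0,0.002,0],0,0.0854],[[0,0,0],0,0.0854]]'>/dev/null; python3 -c "from h import *;ff()"
python3 -m creep '[[[0,0.002,0],0,0.0854],[[0,0.002,0],0,0.0854],[[0,0.002,0],0,0.0854],[[0,0.002,0],0,0.0854],[[0,0,0],0,0.0854]]'>/dev/null; python3 -c "from h import *;ff()"
```

```text
t 38.7 fix pos mm [-1.123e+02 -1.000e-01  1.550e+01] F [-0.8  0.1  0.3] T [-0.02  0.03  0.01] tiltfix [ 0.0004 -0.0003] head 102.76 w 0.0856
t 39.33 fix pos mm [-105.1    0.4   15.4] F [-4.2  0.   2.6] T [-0.17  0.52 -0.06] tiltfix [-0.001   0.0007] head 102.75 w 0.0853
t 39.95 fix pos mm [-96.5   0.3  15.3] F [-2.9  0.3  0.5] T [0.21 0.42 0.01] tiltfix [-0.0001  0.0002] head 102.76 w 0.0854
```

```bash
python3 -m creep '[[[0,0.002,0],0,0.0854],[[0,0.002,0],0,0.0854],[[0,0.002,0],0,0.0854],[[0,0.002,0],0,0.0854],[[0,0.002,0],0,0.0854],[[0,0.002,0],0,0.0854],[[0,0.002,0],0,0.0854],[[0,0.002,0],0,0.0854],[[0,0.002,0],0,0.0854],[[0,0.002,0],0,0.0854],[[0,0.002,0],0,0.0854],[[0,0.002,0],0,0.0854],[[0,0.002,0],0,0.0854],[[0,0.002,0],0,0.0854],[[0,0.002,0],0,0.0854],[[0,0,0],0,0.0854]]'>/dev/null; python3 - <<'E'
from h import *
ff()
f=manip.grab_frame("side");cv2.imwrite("pics/c6.png",cv2.resize(f["frame"][180:300,300:460],(800,600),interpolation=cv2.INTER_CUBIC))
E
```

```text
t 41.95 fix pos mm [-66.3   0.1  15.4] F [-3.2  2.  -1.2] T [0.41 0.49 0.17] tiltfix [ 0.0003 -0.0001] head 102.75 w 0.0857
```

View pics/c6.png

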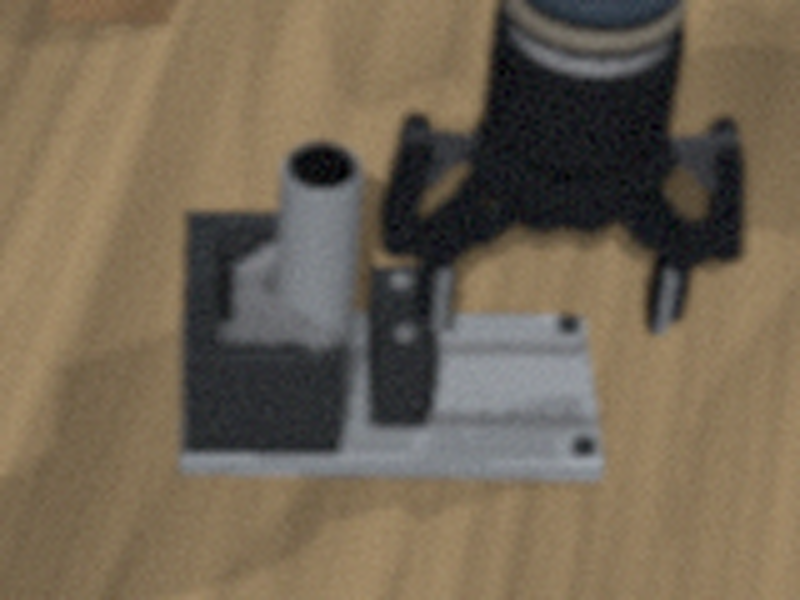

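The jaw is about 10 mm short of the tube, and the knuckle stays behind the jaw's front face, so it will clear the tube.

```bash
python3 -m creep '[[[0,0.001,0],0,0.0854],[[0,0.001,0],0,0.0854],[[0,0.001,0],0,0.0854],[[0,0.001,0],0,0.0854],[[0,0.001,0],0,0.0854],[[0,0.001,0],0,0.0854],[[0,0,0],0,0.0854]]'>/dev/null; python3 -c "from h import *;ff()"
python3 -m creep '[[[0,0.001,0],0,0.0854],[[0,0.001,0],0,0.0854],[[0,0,0],0,0.0854]]'>/dev/null; python3 -c "from h import *;ff()"
python3 -m creep '[[[0,0.001,0],0,0.0854],[[0,0.001,0],0,0.0854],[[0,0,0],0,0.0854]]'>/dev/null; python3 -c "from h import *;ff()"
```

```text
t 42.88 fix pos mm [-60.4   0.1  15.4] F [-3.8  2.6 -1. ] T [0.34 0.68 0.11] tiltfix [ 0.0004 -0.0002] head 102.74 w 0.0854
t 43.25 fix pos mm [-58.4   0.1  15.4] F [-3.8  1.7 -1. ] T [0.23 0.69 0.1 ] tiltfix [ 0.0002 -0.0001] head 102.74 w 0.0852
t 43.62 fix pos mm [-57.3   0.2  15.4] F [-6.3  0.5  0.1] T [ 0.    0.95 -0.02] tiltfix [-0.0014  0.0003] head 102.74 w 0.0854
```

```bash
python3 -m creep '[[[0,0.001,0],0,0.0854],[[0,0,0],0,0.0854],[[0,0,0],0,0.0854]]'>/dev/null; python3 -c "from h import *;ff()"
python3 -m creep '[[[0,0.001,0],0,0.0854],[[0,0,0],0,0.0854],[[0,0,0],0,0.0854]]'>/dev/null; python3 -c "from h import *;ff()"
```

```text
t 44.0 fix pos mm [-57.4   0.3  15.5] F [-9.3 -2.2  2.5] T [-0.23  1.24 -0.05] tiltfix [-0.0031  0.0008] head 102.74 w 0.0855
t 44.38 fix pos mm [-57.3   0.3  15.6] F [-12.   -3.3   4.2] T [-0.52  1.56 -0.13] tiltfix [-0.0047  0.0012] head 102.74 w 0.0853
```

The jaw has stopped firmly against the tube at 12 N. I'll back off, lift clear and look.

```bash
python3 -m creep '[[[0,-0.003,0],0,0.0854],[[0,-0.004,0],0,0.0854],[[0,-0.01,0],0,0.0854],[[0,-0.03,0],0,0.0854],[[0,-0.03,0],0,0.0854],[[0,0,-0.03],0,0.0854],[[0,0,-0.05],0,0.0854],[[0,0,-0.05],0,0.0854],[[0,0,0],0,0.0854],[[0,0,0],0,0.0854]]'>/dev/null; python3 - <<'E'
from h import *
ff();tube()
f=manip.grab_frame("side");a=f["frame"][190:290,320:420]
g=manip.grab_frame("top");b=g["frame"][230:330,280:380]
cv2.imwrite("pics/c7.png",cv2.resize(np.hstack([a,b]),(800,400),interpolation=cv2.INTER_CUBIC))
E
```

```text
t 45.62 fix pos mm [-1.316e+02 -1.000e-01  1.454e+02] F [-0.5  0.7 -0.2] T [ 0.01 -0.04 -0.03] tiltfix [ 0.001  -0.0006] head 102.73 w 0.0858
rear edge x by height [(26, 17.6), (36, -8.8), (46, -8.5), (56, -8.0), (66, 19.8), (76, 18.3), (86, 18.7), (96, 19.3), (106, 19.8), (116, 18.2), (126, 18.9)]
```

View pics/c7.png

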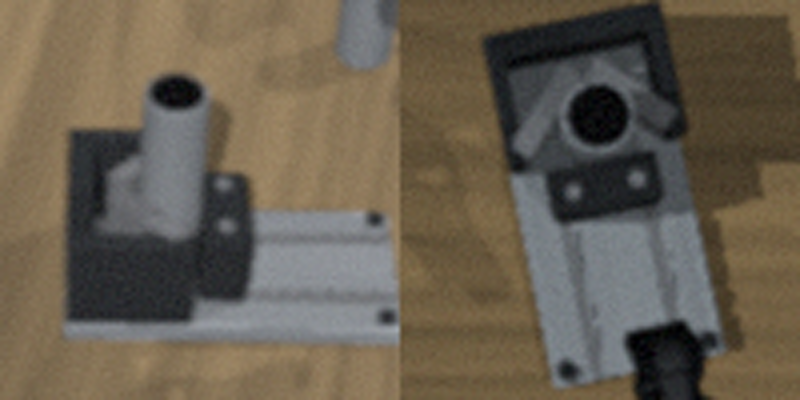

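The tube stands upright at (597,112) in the right-hand crop, against both faces. The jaw is up against it at (605,185), and the gripper is clear.

```bash
python3 -c "from bench import manip;print(manip.close_job())"
```

```text
the job is handed in; nothing more can be done
None
```

The tube was pressed home at about 14.3 N with no sideways force to speak of, then released and trapped upright by the jaw (12 N push, robot clear), and handed in at about 46 s; on the first approach it leaned about 8° in the grip and dragged on the plate, so I stood it up and regripped it before the press.

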